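# Offer up the gear case cover

## Robot

A 7-joint arm with a two-finger parallel gripper is mounted at the origin on the work surface. World frame = base frame: x ahead of the robot, y to its left, z up, the work surface at z = 0. Lengths are in m, angles in rad, forces in N, time in s.
With the tool pointing down it reaches from about 0.425 to 0.875 m from the base axis. Payload 4.7 kg.
Tool frame: the origin (TCP) lies midway between the tips of the shut fingers; the grasp point (between the pads) lies 19 mm behind it; z points along the fingers, y is the line along which they close (so a half turn about z gives the same grasp; the last joint's range is limited). The gripper opens to 87 mm and grips with 3 to 60 N. Pads are 19 mm wide; open, the fingers measure 117 mm over their backs; the gripper's body (75 mm by 190 mm) begins 51 mm behind the grasp point.
Start: joints at [1.306, 0.321, -0.07, 1.45, 0.023, 1.371, -0.057], TCP at [0.179, -0.625, 0.223] pointing down, gripper open.
Joint ranges: [-2.86, 2.86], [-0.3, 2.09], [-1.38, 1.24], [0.06, 2.45], [-1.56, 4.7], [0.09, 2.05], [-2.69, 2.69]. Speed limits (rad/s): [2.57, 2.57, 3.14, 3.14, 3.14, 3.14, 3.14].

## Interface

Orientations are given as a rotation vector (axis times angle).
In Python, from bench import ctrl gives the robot as it stands. The module is installed in compiled form; this text tells all that it offers.
- The arm moves only by the shell command python3 -m handwheel 'ROWS' [FORCE]. ROWS is JSON, a list of rows, each a list of 7 numbers: the finger opening in m, from 0 to 0.087, then the shift along the tool's x, y, z in m, then the turn, a rotation vector about the tool's x, y, z in degrees. A call has 1 to 12 rows; each row shifts and turns the commanded pose from where the row before left it, along the tool's axes as they then stand; what a row does not reach is not made up. A row lasts 1/8 s, in which the tool goes at most 62.5 mm and 10.7 degrees, less where a joint would pass 70% of its speed; a pose out of reach is approached as far as the arm can. A call is refused whole if a number of a shift passes 0.0625 or a number of a turn 10.7, either way. A call with a gripper value outside its range is refused whole. The fingers move at their own pace and stop on an object; FORCE is the grip in N (left out, the last holds). Time passes only in rows, so rows that do not move let the fingers close. It gives the time, the measured TCP pose, the force, the opening and the grip force at its end, in the units of the state.
- ctrl.get_state(): the state, without advancing time (a new reading comes with each control period).
- ctrl.get_image(name): name is "scene" or "top"; returns (picture, depth): 480x640x3 uint8, blue, green, red; 480x640 float32, m along the optical axis (not along the pixel's ray), 0 where there is no reading.
- ctrl.camera_info(name): a dict with "intrinsics" (3x3 intrinsics, pixels), "R" (3x3) and "t" (3): a world point X has camera coordinates R X + t. Camera axes: x right, y down, z forward; pixel columns grow to the right and rows downward; lengths in m; the calibration is good to about 2 mm. A picture is of the moment at which its call begins. camera_info takes no time and is no camera call.
- ctrl.close_job(): hands the job in; it is judged then, once.
The state is a dict: "time": time; "joint_positions": joint angles; "qd": joint speeds; "joint_torque": joint torques, N m; "position": TCP position; "tool_rot": TCP orientation; "ft_force": force on the tool from outside, world axes, zero at the start; "torque": the same for the moment, N m; "grip_width": opening from 0.0 (shut) to 1.0 (fully open); "grip_force": force on a finger pad.
Only numpy, scipy, OpenCV 4.12 (cv2) and the standard library are available. Lean on these libraries where they do the work, as an engineer would, in place of code of your own. Each camera call takes 0.05 s, during which the arm holds its last target. There are 200 camera calls.

## Task

Somebody left the oil can standing on the open gear case: lift it off by its handle and set it down upright on the bench beside the case, without dropping it or tipping it over. Then pick up the cover plate by its rib, rib upwards, and hold it level and still about 20 mm above the top of the case, touching nothing else, with its four holes over the four threaded holes so that the bolts could be dropped in. Finish while still holding the cover there, do not lay it down on the case or let go, and leave the bearing, the wrench and the tin where they are.

Things in the scene. Friction and masses are not known exactly. Their poses are not given: they have to be found in the camera images.
- case: Grey cast gear case fixed to the bench, a block 130 (x) x 96 (y) x 70 mm high with a 46 mm round bore in the middle of its flat top. Origin: centre of its underside; x along the long side, z up.
- case_hole0 (a point): Centre of the mouth of an 8 mm threaded hole in the case's top face, at x +50, y +34, z 70 mm in the case's frame.
- case_hole1 (a point): Centre of the mouth of an 8 mm threaded hole in the case's top face, at x -50, y +34, z 70 mm in the case's frame.
- case_hole2 (a point): Centre of the mouth of an 8 mm threaded hole in the case's top face, at x -50, y -34, z 70 mm in the case's frame.
- case_hole3 (a point): Centre of the mouth of an 8 mm threaded hole in the case's top face, at x +50, y -34, z 70 mm in the case's frame.
- cover: Loose aluminium cover plate, 130 (x) x 96 (y) x 6 mm, about 0.25 kg, lying flat on the bench with its grip rib up. The rib is a solid upright bar in the middle of the upper face, 50 mm long (x), 14 mm thick (y), its top 40 mm above the plate's underside. Origin: centre of the underside; z up through the rib. The cover fits equally well turned by half a turn.
- cover_hole0 (a point): Centre, at the underside, of a 15 mm through hole in the cover, at x +50, y +34 mm in the cover's frame.
- cover_hole1 (a point): Centre, at the underside, of a 15 mm through hole in the cover, at x -50, y +34 mm in the cover's frame.
- cover_hole2 (a point): Centre, at the underside, of a 15 mm through hole in the cover, at x -50, y -34 mm in the cover's frame.
- cover_hole3 (a point): Centre, at the underside, of a 15 mm through hole in the cover, at x +50, y -34 mm in the cover's frame.
- can: Loose steel oil can, about 0.4 kg, standing at first on the middle of the case's top: round body 72 mm in diameter, 70 mm high, with a conical shoulder and a small cap up to 90 mm, a thin spout leaning out along +x to 68 mm from the axis, and a rigid arched handle over the top whose legs stand at x = +-30 mm. Origin: centre of the underside; z up.
- can_grip (a point): Middle of the can's handle grip: a round level bar 14 mm in diameter and 46 mm long lying along the can's x axis, 125 mm above the can's underside; 35 mm is free beneath its centre line. Same axes as the can.
- bearing: Bystander: loose steel bearing ring lying flat, 72 mm outside, 36 mm bore, 18 mm high. Origin: centre of the underside.
- wrench: Bystander: loose steel wrench, about 180 mm long, lying flat on the bench along its x axis. Origin: about the middle of its length, at the underside.
- tin: Bystander: loose open aluminium tin, 64 mm in diameter, 60 mm high. Origin: centre of the underside.
Things that resemble listed ones, but are neither listed nor needed, are in the scene too. Leave any pink look-alike of the cover alone.

How it is judged:
By the outcome, as a careful person would: the job done as asked, in the order asked, and still so for the second after the job is handed in, while the arm keeps its last pose, push and grip.
It also fails if it takes over 48 s, if anything falls off the work surface, if the arm or the gripper's body presses on something with over 40 N, if the wrist force passes 120 N, or if a joint passes its speed limit or range.

## Working session

There is one attempt and no reset: what is moved stays moved. The work goes in short steps, Python scripts to look and compute and a shell command to move; the robot and the scene stay as the last step left them, time stands still between calls to the robot, and variables do not carry over. Pictures are saved under pics/ and viewed, at most 10 in all, crops included, and the job is handed in when it is done.

```bash
mkdir -p pics; cat > h.py <<'E'
import numpy as np, cv2
from bench import ctrl
from scipy.spatial.transform import Rotation as Rn
def shot(n):
    im,d=ctrl.get_image(n); np.savez(f'{n}.npz',im=im,d=d); return im,d
def load(n):
    z=np.load(f'{n}.npz'); return z['im'],z['d']
def world(n,u,v,z=None,d=None):
    c=ctrl.camera_info(n);K=np.array(c['intrinsics']);R=np.array(c['R']);t=np.array(c['t'])
    ray=R.T@np.linalg.inv(K)@np.array([u,v,1.]);o=-R.T@t
    s=d if z is None else (z-o[2])/ray[2]
    return o+s*ray
def pix(n,X):
    c=ctrl.camera_info(n);p=np.array(c['intrinsics'])@(np.array(c['R'])@np.array(X)+np.array(c['t']));return p[:2]/p[2]
E
python3 - <<'E'
from h import *
for n in('top','scene'):
    im,d=shot(n); cv2.imwrite(f'pics/{n}0.png',im)
    c=ctrl.camera_info(n);print(n,-np.array(c['R']).T@np.array(c['t']),np.array(c['R']).round(3).tolist(),np.array(c['intrinsics'])[0])
s=ctrl.get_state();print(s['position'],Rn.from_rotvec(s['tool_rot']).as_matrix().round(3),s['time'],s['grip_width'])
E
```

```text
top [ 0.51407633 -0.04625628  1.19768729] [[0.003, -1.0, 0.012], [-0.998, -0.004, -0.069], [0.069, -0.011, -0.998]] [445.45263528   0.         319.70340284]
scene [1.40042933 0.60220662 1.23609098] [[-0.616, 0.788, -0.001], [0.561, 0.437, -0.703], [-0.553, -0.434, -0.711]] [615.48251156   0.         316.70990558]
[ 0.17869831 -0.62443026  0.22155028] [[ 0.961  0.275 -0.001]
 [ 0.275 -0.961  0.002]
 [-0.    -0.002 -1.   ]] 0.1 1.0004110198391536
```

View pics/top0.png

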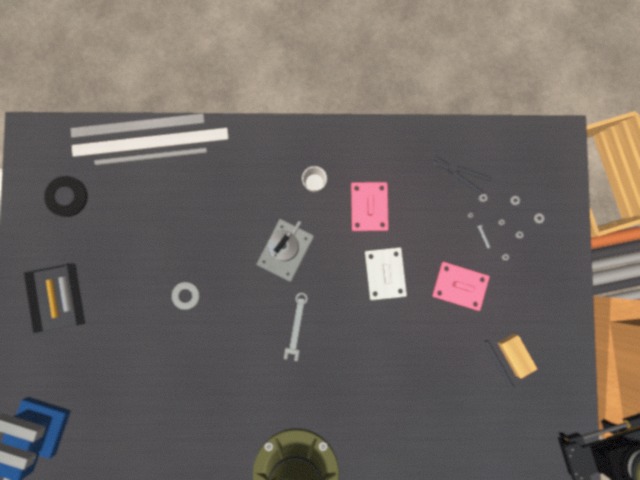

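View pics/scene0.png

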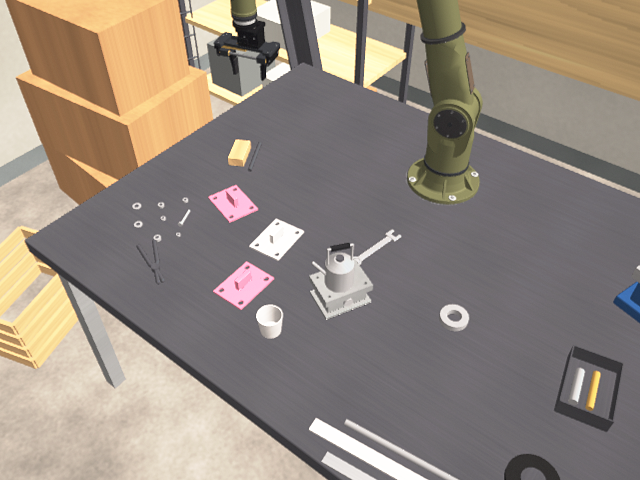

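Top view: the case with the can is at (285,250). Candidates for the cover are the white plate (386,273) and the pink plates at (369,206) and (461,286). The description says aluminium, so I choose the white one. Other objects are the wrench (297,325), tin (314,178) and bearing (185,296). I'll check in a close crop.

```bash
python3 - <<'E'
from h import *
im,_=load('top'); cv2.imwrite('pics/tc.png',cv2.resize(im[205:310,250:415],None,fx=4.8,fy=4.8,interpolation=cv2.INTER_CUBIC))
im,_=load('scene'); cv2.imwrite('pics/sc.png',cv2.resize(im[210:325,240:400],None,fx=5,fy=5,interpolation=cv2.INTER_CUBIC))
E
```

```text
(no output)
```

View pics/tc.png

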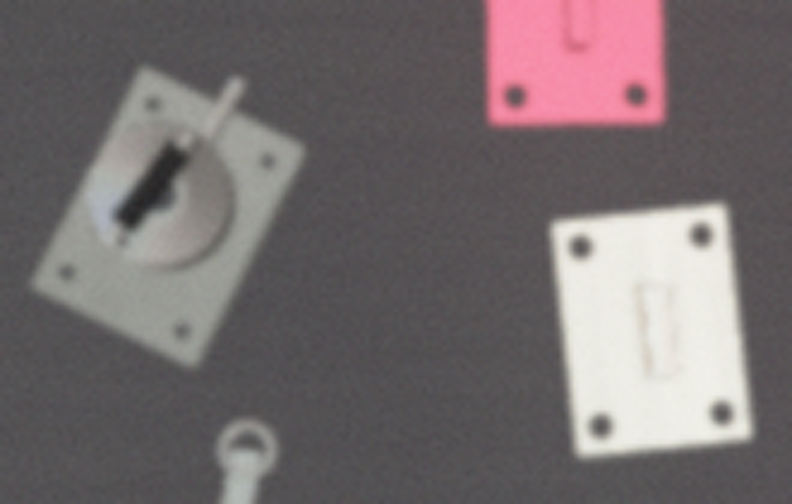

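View pics/sc.png

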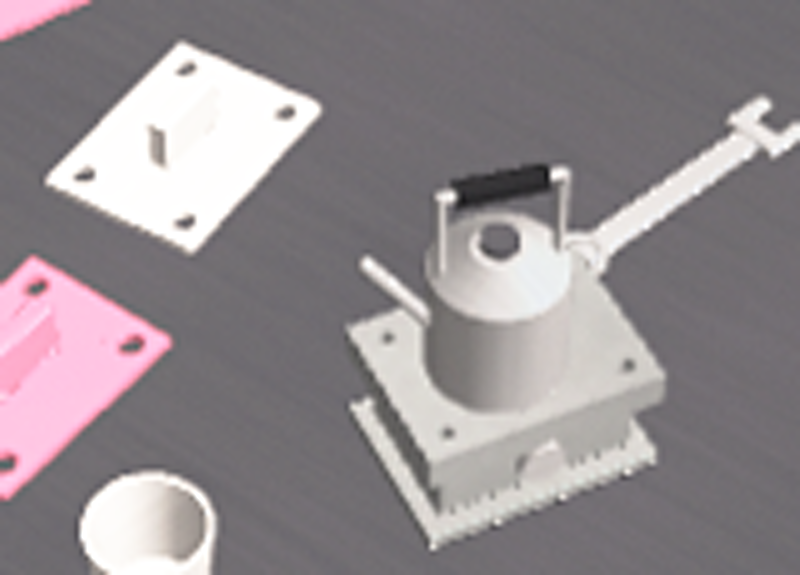

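The crops confirm it: the white plate has four dark holes and an upright rib. The case's four holes are visible in the top crop at (153,104), (267,161), (67,272) and (182,331). The handle runs from (125,220) to (180,150).

```bash
cat > m.py <<'E'
from h import *
def T(p): return (p[0]+.5)/4.8-.5+250,(p[1]+.5)/4.8-.5+205
def S(p): return (p[0]+.5)/5-.5+240,(p[1]+.5)/5-.5+210
def rep(nm,pts):
    pts=np.array(pts)[:,:2]; e=[np.linalg.norm(pts[i]-pts[j])*1e3 for i in range(len(pts)) for j in range(i)]
    print(nm,(pts*1e3).round(1).tolist(),'mean',(pts.mean(0)*1e3).round(1),'dist',np.round(e,1))
E
python3 - <<'E'
from m import *
tc=[world('top',*T(p),z=.07) for p in[(153,104),(267,161),(182,331),(67,272)]];rep('case top',tc)
a=np.array(tc);l=(a[0]+a[1]-a[2]-a[3])[:2];print('yaw',np.degrees(np.arctan2(l[1],l[0])))
rep('case sc',[world('scene',*S(p),z=.07) for p in[(447,432),(387,338),(628,365)]])
tc=[world('top',*T(p),z=.006) for p in[(581,247),(701,235),(722,413),(600,427)]];rep('cov top',tc)
a=np.array(tc);l=(a[0]+a[1]-a[2]-a[3])[:2];print('yaw',np.degrees(np.arctan2(l[1],l[0])))
rep('cov sc',[world('scene',*S(p),z=.006) for p in[(84,174),(185,221),(286,112),(187,68)]])
rep('grip top',[world('top',*T(p),z=.2) for p in[(180,150),(125,220)]])
rep('grip sc',[world('scene',*S(p),z=.195) for p in[(450,195),(553,178)]])
rep('tin',[world('top',314,179,z=.06)]);rep('wr',[world('top',301,297,z=.005),world('top',291,355,z=.005)]);rep('bear',[world('top',185,296,z=.018)])
E
```

```text
case top [[632.8, 38.1], [602.8, -22.4], [513.0, 21.8], [543.8, 82.5]] mean [573.1  30. ] dist [ 67.5 121.  100.1  99.5 120.4  68.1]
yaw -26.37650319388104
case sc [[631.2, 36.7], [601.4, -23.7], [541.7, 81.8]] mean [591.4  31.6] dist [ 67.3 100.2 121.2]
cov top [[560.3, -196.6], [567.2, -263.7], [468.3, -274.5], [460.4, -206.6]] mean [ 514.  -235.4] dist [ 67.5 120.6  99.5 100.4 121.2  68.4]
yaw 5.98664514292075
cov sc [[566.1, -265.3], [558.8, -197.6], [459.1, -207.7], [466.3, -275.5]] mean [ 512.6 -236.5] dist [ 68.1 121.6 100.2 100.4 120.9  68.2]
grip top [[597.6, 15.5], [564.7, 40.9]] mean [581.1  28.2] dist [41.5]
grip sc [[599.2, 12.2], [560.6, 43.7]] mean [579.9  27.9] dist [49.8]
tin [[757.0, -44.1]] mean [757.  -44.1] dist []
wr [[450.8, -10.6], [298.8, 14.9]] mean [374.8   2.2] dist [154.2]
bear [[453.5, 293.3]] mean [453.5 293.3] dist []
```

Heights and hole spacings (68/100/121 mm) match the sizes given. Next: rise, then travel towards the case.

```bash
cat > go.py <<'E'
# usage: go.py x y z yawdeg -> remaining shift in current tool axes and turn
import sys; from h import *
s=ctrl.get_state();R=Rn.from_rotvec(s['tool_rot']).as_matrix();g=list(map(float,sys.argv[1:]))
y=np.radians(g[3]);Rt=np.array([[np.cos(y),np.sin(y),0],[np.sin(y),-np.cos(y),0],[0,0,-1]])
p=np.array(g[:3])-s['position']
print('t',round(s['time'],2),'pos',np.array(s['position']).round(4),'shift now-axes mm',(R.T@p*1e3).round(1),'after-turn axes',(Rt.T@p*1e3).round(1),'turn',np.degrees(Rn.from_matrix(R.T@Rt).as_rotvec()).round(1))
print('F',np.round(s['ft_force'],1),'w mm',round(s['grip_width']*87,1),'gf',round(s['grip_force'],1),'j',np.round(s['joint_positions'],2))
E
python3 -m handwheel '[[0.087,0,0,-0.05,0,0,0],[0.087,0,0,-0.05,0,0,0],[0.087,0.043,-0.04,0,0,0,0],[0.087,0.043,-0.04,0,0,0,0],[0.087,0.043,-0.04,0,0,0,0],[0.087,0.043,-0.04,0,0,0,0],[0.087,0.043,-0.04,0,0,0,0],[0.087,0.043,-0.04,0,0,0,0],[0.087,0.043,-0.04,0,0,0,0],[0.087,0.043,-0.04,0,0,0,0],[0.087,0.043,-0.04,0,0,0,0],[0.087,0.043,-0.04,0,0,0,0]]'
python3 go.py 0.5805 0.028 0.30 141.5
```

```text
time: 1.6
position: [0.4827, -0.1203, 0.3224]
tool_rot: [3.111, 0.436, -0.0]
ft_force: [0.6, -0.7, -0.0]
grip_width: 1.002
grip_force: 0.0
t 1.6 pos [ 0.4827 -0.1203  0.3224] shift now-axes mm [ 134.9 -115.7   22.3] after-turn axes [ 15.8 177.   22.4] turn [   0.     0.  -125.5]
F [ 0.6 -0.7 -0. ] w mm 87.2 gf 0.0 j [ 0.79 -0.02 -0.58  1.64 -0.01  1.52 -1.09]
```

```bash
python3 -m handwheel '[[0.087,0,0,0,0,0,-10.5],[0.087,0,0,0,0,0,-10.5],[0.087,0,0,0,0,0,-10.5],[0.087,0,0,0,0,0,-10.5],[0.087,0,0,0,0,0,-10.5],[0.087,0,0,0,0,0,-10.5],[0.087,0,0,0,0,0,-10.5],[0.087,0,0,0,0,0,-10.5],[0.087,0,0,0,0,0,-10.5],[0.087,0,0,0,0,0,-10.5],[0.087,0,0,0,0,0,-10.5],[0.087,0,0,0,0,0,-10]]' | head -2
python3 go.py 0.5805 0.028 0.30 141.5
```

```text
time: 3.1
position: [0.4819, -0.1219, 0.3221]
t 3.1 pos [ 0.4819 -0.1219  0.3221] shift now-axes mm [ 15.2 178.8  22. ] after-turn axes [ 16.2 178.7  22.1] turn [-0.  -0.   0.3]
F [-0.2 -0.9 -0.4] w mm 87.1 gf 0.0 j [ 0.77 -0.02 -0.56  1.64 -0.01  1.52  1.11]
```

```bash
python3 -m handwheel '[[0.087,0.004,0.045,0,0,0,0.3],[0.087,0.004,0.045,0,0,0,0],[0.087,0.004,0.045,0,0,0,0],[0.087,0.004,0.044,0.022,0,0,0],[0.087,0,0,0.022,0,0,0],[0.087,0,0,0,0,0,0]]' | head -2
python3 go.py 0.5805 0.028 0.176 141.5
python3 - <<'E'
from h import *
im,_=shot('scene'); cv2.imwrite('pics/s1.png',cv2.resize(im[170:325,260:420],None,fx=3.6,fy=3.6,interpolation=cv2.INTER_CUBIC))
E
```

```text
time: 3.85
position: [0.5805, 0.0276, 0.2763]
t 3.85 pos [0.5805 0.0276 0.2763] shift now-axes mm [-1.000e-01  6.000e-01  1.003e+02] after-turn axes [  0.3   0.3 100.3] turn [-0.2 -0.2 -0.3]
F [ 0.6  0.5 -0. ] w mm 86.8 gf 0.0 j [ 0.52  0.22 -0.72  1.52  0.15  1.46  0.69]
```

View pics/s1.png

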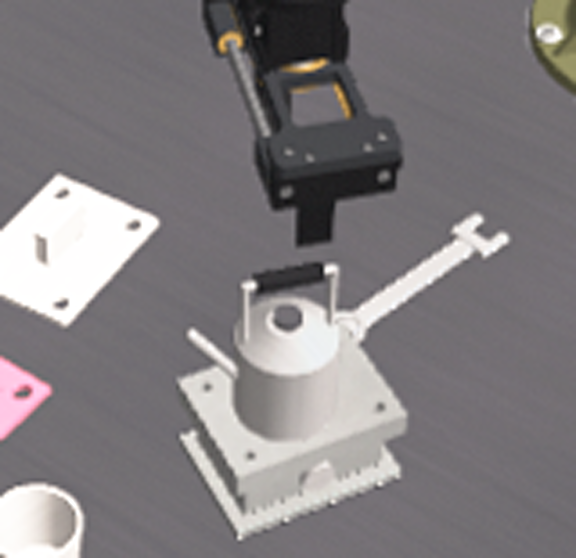

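The fingers are centred over and parallel to the handle (290,275). I'll descend and grip.

```bash
python3 -m handwheel '[[0.087,0,0,0.025,0,0,0],[0.087,0,0,0.025,0,0,0],[0.087,0,0,0.02,0,0,0],[0.087,0,0,0.02,0,0,0],[0.087,0,0,0.01,0,0,0],[0.087,0,0,0,0,0,0],[0.0,0,0,0,0,0,0],[0.0,0,0,0,0,0,0],[0.0,0,0,0,0,0,0],[0.0,0,0,0,0,0,0],[0.0,0,0,0,0,0,0],[0.0,0,0,0,0,0,0]]' 45 | head -2
python3 go.py 0.5805 0.028 0.176 141.5
```

```text
time: 5.4
position: [0.5817, 0.0276, 0.1785]
t 5.4 pos [0.5817 0.0276 0.1785] shift now-axes mm [ 1.2 -0.4  2.5] after-turn axes [ 1.2 -0.4  2.5] turn [-0.   0.  -0.3]
F [0.4 0.  0.1] w mm 35.0 gf 0.0 j [ 0.52  0.27 -0.71  1.66  0.19  1.27  0.66]
```

```bash
python3 -m handwheel '[[0.0,0,0,0,0,0,0],[0.0,0,0,0,0,0,0],[0.0,0,0,0,0,0,0],[0.0,0,0,0,0,0,0],[0.0,0,0,0,0,0,0],[0.0,0,0,0,0,0,0],[0.0,0,0,0,0,0,0]]' 45 | head -2
python3 go.py 0.5805 0.028 0.176 141.5
```

```text
time: 6.28
position: [0.5817, 0.0276, 0.1785]
t 6.28 pos [0.5817 0.0276 0.1785] shift now-axes mm [ 1.2 -0.4  2.5] after-turn axes [ 1.2 -0.4  2.5] turn [-0.  -0.  -0.3]
F [-0.1 -0.7  0.1] w mm 12.8 gf 44.8 j [ 0.52  0.27 -0.71  1.66  0.19  1.27  0.66]
```

```bash
python3 -m handwheel '[[0.0,0,0,-0.004,0,0,0],[0.0,0,0,-0.008,0,0,0],[0.0,0,0,-0.012,0,0,0],[0.0,0,0,-0.012,0,0,0],[0.0,0,0,-0.012,0,0,0],[0.0,0,0,-0.008,0,0,0],[0.0,0,0,-0.004,0,0,0],[0.0,0,0,0,0,0,0]]' | head -2
python3 go.py 0.565 0.195 0.2385 141.5
python3 - <<'E'
from h import *
im,_=shot('scene'); cv2.imwrite('pics/s2.png',cv2.resize(im[130:325,260:420],None,fx=3,fy=3,interpolation=cv2.INTER_CUBIC))
E
```

```text
time: 7.28
position: [0.5818, 0.0276, 0.2387]
t 7.28 pos [0.5818 0.0276 0.2387] shift now-axes mm [1.180e+02 1.199e+02 1.000e-01] after-turn axes [117.3 120.6   0.2] turn [ 0.   0.  -0.3]
F [ 0.1 -0.1 -4.9] w mm 12.7 gf 44.8 j [ 0.52  0.24 -0.72  1.58  0.16  1.38  0.68]
```

View pics/s2.png

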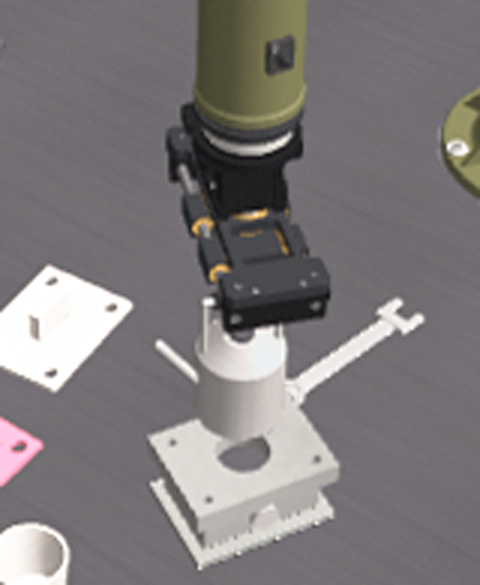

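The can hangs upright above the case, with the bore visible at (243,452), and reads 4.9 N. Now I'll carry it left.

```bash
python3 -m handwheel '[[0.0,0.004,0.004,0,0,0,0],[0.0,0.009,0.009,0,0,0,0],[0.0,0.014,0.014,0,0,0,0],[0.0,0.016,0.016,0,0,0,0],[0.0,0.016,0.017,0,0,0,0],[0.0,0.016,0.016,0,0,0,0],[0.0,0.016,0.016,0,0,0,0],[0.0,0.014,0.015,0,0,0,0],[0.0,0.009,0.009,0,0,0,0],[0.0,0.004,0.004,0,0,0,0],[0.0,0,0,0,0,0,0]]' | head -2
python3 go.py 0.565 0.195 0.11 141.5
```

```text
time: 8.7
position: [0.5649, 0.1952, 0.2384]
t 8.7 pos [0.5649 0.1952 0.2384] shift now-axes mm [-2.000e-01 -1.000e-01  1.284e+02] after-turn axes [-2.000e-01 -1.000e-01  1.284e+02] turn [-0.   0.  -0.3]
F [-1.2 -0.4 -5.6] w mm 12.6 gf 44.8 j [ 0.28  0.29 -0.8   1.54  0.21  1.4   0.36]
```

```bash
python3 -m handwheel '[[0.0,0,0,0.006,0,0,0],[0.0,0,0,0.014,0,0,0],[0.0,0,0,0.02,0,0,0],[0.0,0,0,0.02,0,0,0],[0.0,0,0,0.02,0,0,0],[0.0,0,0,0.02,0,0,0],[0.0,0,0,0.014,0,0,0],[0.0,0,0,0.007,0,0,0],[0.0,0,0,0.003,0,0,0],[0.0,0,0,0.002,0,0,0],[0.0,0,0,0.001,0,0,0],[0.0,0,0,0,0,0,0]]' | head -4
python3 go.py 0.565 0.195 0.109 141.5
```

```text
time: 10.2
position: [0.5652, 0.1951, 0.1118]
tool_rot: [1.044, 2.963, 0.0]
ft_force: [0.2, 0.7, -6.1]
t 10.2 pos [0.5652 0.1951 0.1118] shift now-axes mm [ 0.1 -0.2  2.8] after-turn axes [ 0.1 -0.2  2.8] turn [ 0.   0.  -0.3]
F [ 0.2  0.7 -6.1] w mm 12.7 gf 44.8 j [ 0.25  0.39 -0.77  1.7   0.29  1.17  0.3 ]
```

```bash
python3 -m handwheel '[[0.0,0,0,0.001,0,0,0],[0.0,0,0,0.001,0,0,0],[0.0,0,0,0.001,0,0,0],[0.0,0,0,0,0,0,0]]' | head -4
python3 go.py 0.565 0.195 0.109 141.5
```

```text
time: 10.7
position: [0.5651, 0.1951, 0.1086]
tool_rot: [1.044, 2.963, 0.0]
ft_force: [-0.3, -0.5, -5.6]
t 10.7 pos [0.5651 0.1951 0.1086] shift now-axes mm [ 0.  -0.2 -0.4] after-turn axes [ 0.  -0.2 -0.4] turn [ 0.   0.  -0.3]
F [-0.3 -0.5 -5.6] w mm 12.4 gf 44.8 j [ 0.25  0.39 -0.77  1.7   0.29  1.17  0.3 ]
```

Not in contact yet, so I'll inch lower.

```bash
python3 -m handwheel '[[0.0,0,0,0.001,0,0,0],[0.0,0,0,0,0,0,0]]' | sed -n 2,4p;python3 -m handwheel '[[0.0,0,0,0.001,0,0,0],[0.0,0,0,0,0,0,0]]' | sed -n 2,4p
```

```text
position: [0.5654, 0.1952, 0.1085]
tool_rot: [1.044, 2.962, 0.0]
ft_force: [-2.4, 0.1, 3.4]
position: [0.5658, 0.1954, 0.1086]
tool_rot: [1.043, 2.961, 0.001]
ft_force: [-3.2, -2.1, 9.5]
```

Contact. I'll ease off 1 mm and open slowly.

```bash
python3 -m handwheel '[[0.0,0,0,-0.001,0,0,0],[0.0,0,0,0,0,0,0],[0.02,0,0,0,0,0,0],[0.04,0,0,0,0,0,0],[0.087,0,0,0,0,0,0],[0.087,0,0,0,0,0,0],[0.087,0,0,0,0,0,0],[0.087,0,0,0,0,0,0],[0.087,0,0,0,0,0,0],[0.087,0,0,0,0,0,0]]' | head -5
python3 go.py 0.5133 -0.236 0.24 186
```

```text
time: 12.45
position: [0.5651, 0.1951, 0.1075]
tool_rot: [1.044, 2.963, -0.0]
ft_force: [-0.0, -1.0, 0.7]
grip_width: 0.937
t 12.45 pos [0.5651 0.1951 0.1075] shift now-axes mm [-229.9 -368.3 -132.4] after-turn axes [  96.5 -423.3 -132.5] turn [ -0.    0.  -44.8]
F [-0.  -1.   0.7] w mm 81.5 gf 0.0 j [ 0.25  0.39 -0.77  1.7   0.29  1.17  0.3 ]
```

```bash
python3 -m handwheel '[[0.087,0,0,-0.01,0,0,0],[0.087,0,0,-0.025,0,0,0],[0.087,0,0,-0.035,0,0,0],[0.087,0,0,-0.035,0,0,0],[0.087,0,0,-0.027,0,0,0],[0.087,-0.03,-0.048,0,0,0,0],[0.087,-0.03,-0.048,0,0,0,0],[0.087,-0.03,-0.048,0,0,0,0],[0.087,-0.03,-0.048,0,0,0,0],[0.087,-0.03,-0.048,0,0,0,0],[0.087,-0.03,-0.048,0,0,0,0],[0.087,-0.03,-0.048,0,0,0,0]]' | head -2
python3 -m handwheel '[[0.087,0,0,0,0,0,-10],[0.087,0,0,0,0,0,-10],[0.087,0,0,0,0,0,-10],[0.087,0,0,0,0,0,-10],[0.087,0,0,0,0,0,-4.8],[0.087,0,0,0,0,0,0]]' | head -2
python3 go.py 0.5133 -0.236 0.15 186
python3 - <<'E'
from h import *
im,_=shot('scene'); cv2.imwrite('pics/s3.png',cv2.resize(im[90:390,160:500],None,fx=2,fy=2,interpolation=cv2.INTER_CUBIC))
E
```

```text
time: 13.95
position: [0.5178, -0.2, 0.2407]
time: 14.7
position: [0.5182, -0.1982, 0.2402]
t 14.7 pos [ 0.5182 -0.1982  0.2402] shift now-axes mm [  8.8 -37.   90.3] after-turn axes [  8.8 -37.1  90.2] turn [-0.   0.  -0.1]
F [-0.2  0.3 -0.1] w mm 86.9 gf 0.0 j [ 0.88  0.15 -0.62  1.65  0.09  1.37  1.92]
```

View pics/s3.png

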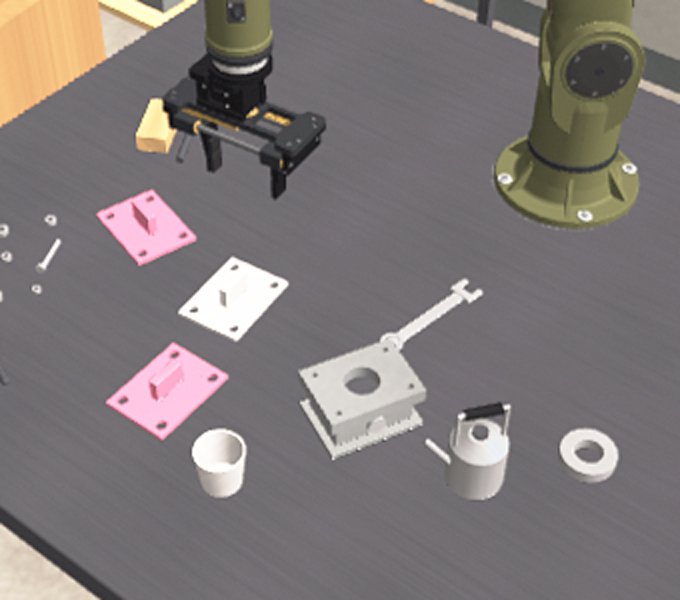

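The can stands upright beside the case at (477,450), and the white cover at (233,297) is undisturbed. Moving over the cover.

```bash
python3 -m handwheel '[[0.087,0.003,-0.012,0,0,0,0],[0.087,0.003,-0.013,0,0,0,0],[0.087,0.003,-0.012,0.03,0,0,0],[0.087,0,0,0.04,0,0,0],[0.087,0,0,0.04,0,0,0],[0.087,0,0,0.04,0,0,0],[0.087,0,0,0.03,0,0,0],[0.087,0,0,0.02,0,0,0],[0.087,0,0,0.008,0,0,0],[0.087,0,0,0,0,0,0]]' | head -2
python3 go.py 0.5133 -0.236 0.012 186
```

```text
time: 16.0
position: [0.5131, -0.2364, 0.0317]
t 16.0 pos [ 0.5131 -0.2364  0.0317] shift now-axes mm [-0.2  0.4 19.7] after-turn axes [-0.2  0.4 19.7] turn [-0.  0. -0.]
F [ 0.1 -0.6  0.5] w mm 87.2 gf 0.0 j [ 0.87  0.37 -0.56  1.85  0.23  0.99  1.88]
```

```bash
python3 -m handwheel '[[0.087,0,0,0.01,0,0,0],[0.087,0,0,0.008,0,0,0],[0.0,0,0,0,0,0,0],[0.0,0,0,0,0,0,0],[0.0,0,0,0,0,0,0],[0.0,0,0,0,0,0,0],[0.0,0,0,0,0,0,0],[0.0,0,0,0,0,0,0],[0.0,0,0,0,0,0,0],[0.0,0,0,0,0,0,0],[0.0,0,0,0,0,0,0],[0.0,0,0,0,0,0,0]]' 45 | head -2
python3 -m handwheel '[[0.0,0,0,0,0,0,0],[0.0,0,0,0,0,0,0]]' | head -2
python3 go.py 0.5133 -0.236 0.012 186
```

```text
time: 17.5
position: [0.5129, -0.2363, 0.0136]
time: 17.75
position: [0.5129, -0.2362, 0.0136]
t 17.75 pos [ 0.5129 -0.2362  0.0136] shift now-axes mm [-0.4  0.2  1.6] after-turn axes [-0.4  0.2  1.6] turn [-0.  0. -0.]
F [ 0.7 -0.4  0.1] w mm 13.5 gf 45.0 j [ 0.86  0.39 -0.55  1.86  0.25  0.95  1.87]
```

```bash
python3 -m handwheel '[[0.0,0,0,-0.004,0,0,0],[0.0,0,0,-0.008,0,0,0],[0.0,0,0,-0.015,0,0,0],[0.0,0,0,-0.022,0,0,0],[0.0,0,0,-0.025,0,0,0],[0.0,0,0,-0.025,0,0,0],[0.0,0,0,-0.022,0,0,0],[0.0,0,0,-0.015,0,0,0],[0.0,0,0,-0.008,0,0,0],[0.0,0,0,-0.004,0,0,0],[0.0,0,0,0,0,0,0]]' | head -2
python3 go.py 0.5725 0.0293 0.16 153.8
python3 - <<'E'
from h import *
im,d=shot('top'); cv2.imwrite('pics/t2.png',cv2.resize(im[205:310,250:415],None,fx=4.8,fy=4.8,interpolation=cv2.INTER_CUBIC))
E
```

```text
time: 19.12
position: [0.5127, -0.236, 0.1612]
t 19.12 pos [ 0.5127 -0.236   0.1612] shift now-axes mm [-87.1 257.7   1.2] after-turn axes [ 63.4 264.5   1.2] turn [ 0.  -0.  32.2]
F [ 0.6 -0.2 -1.5] w mm 13.3 gf 45.0 j [ 0.91  0.23 -0.6   1.73  0.13  1.23  1.95]
```

View pics/t2.png

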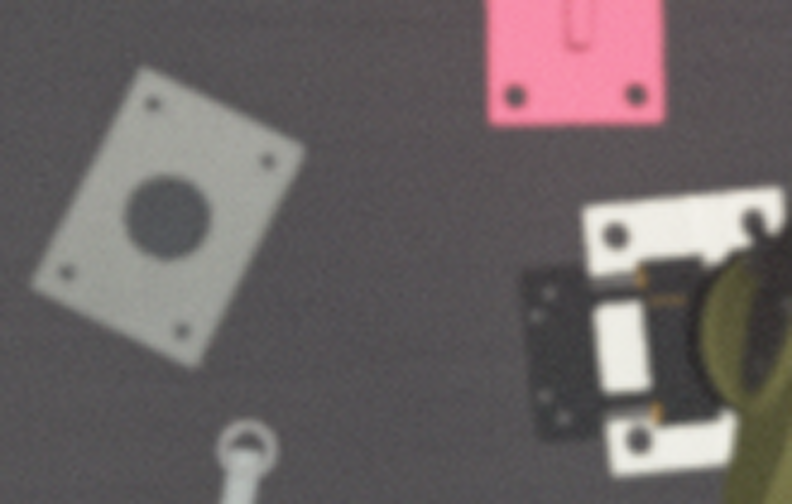

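The cover is held level under the gripper, with holes at (616,236), (753,222) and (640,441). The case bore is at (168,217). Next I'll check the cover in hand and the case centre.

```bash
python3 - <<'E'
from m import *
rep('bore',[world('top',*T((168,217)),z=.07)])
a=[world('top',*T(p),z=.1536) for p in[(616,236),(753,222),(640,441)]];rep('cov',a)
a=np.array(a)[:,:2];l=a[0]-a[2];print('yaw',np.degrees(np.arctan2(l[1],l[0])),'centre',(a[1]+a[2])/2)
E
python3 -m handwheel '[[0.0,0,0,0,0,0,4],[0.0,0,0,0,0,0,8],[0.0,0,0,0,0,0,8],[0.0,0,0,0,0,0,8],[0.0,0,0,0,0,0,4.2],[0.0,0,0,0,0,0,0]]'|head -2
python3 go.py 0.5725 0.0293 0.16 153.8
```

```text
bore [[573.0, 29.6]] mean [573.   29.6] dist []
cov [[560.0, -195.1], [567.1, -262.4], [460.3, -206.2]] mean [ 529.1 -221.2] dist [ 67.6 100.3 120.7]
yaw 6.332563440971101 centre [ 0.51370107 -0.23428939]
time: 19.92
position: [0.5125, -0.2359, 0.1607]
t 19.93 pos [ 0.5125 -0.2359  0.1607] shift now-axes mm [ 63.1 264.5   0.8] after-turn axes [ 63.2 264.4   0.7] turn [ 0.  -0.1  0. ]
F [-0.8 -0.1 -1.9] w mm 13.9 gf 45.0 j [ 0.86  0.22 -0.53  1.73  0.12  1.22  1.41]
```

```bash
python3 -m handwheel '[[0.0,0.003,0.012,0,0,0,0],[0.0,0.006,0.025,0,0,0,0],[0.0,0.008,0.034,0,0,0,0],[0.0,0.009,0.037,0,0,0,0],[0.0,0.009,0.038,0,0,0,0],[0.0,0.009,0.037,0,0,0,0],[0.0,0.008,0.034,0,0,0,0],[0.0,0.006,0.025,0,0,0,0],[0.0,0.004,0.016,0,0,0,0],[0.0,0.001,0.006,0,0,0,0],[0.0,0,0,0,0,0,0]]'|head -2
python3 go.py 0.5725 0.0293 0.1036 153.8
```

```text
time: 21.3
position: [0.573, 0.0281, 0.1614]
t 21.3 pos [0.573  0.0281 0.1614] shift now-axes mm [ 0.9  0.9 57.8] after-turn axes [ 0.9  0.8 57.8] turn [-0. -0. -0.]
F [-0.5 -1.2 -2.2] w mm 14.0 gf 45.0 j [ 0.5   0.27 -0.7   1.71  0.18  1.24  0.88]
```

```bash
python3 -m handwheel '[[0.0,0.001,0.001,0.005,0,0,0],[0.0,0,0,0.01,0,0,0],[0.0,0,0,0.013,0,0,0],[0.0,0,0,0.013,0,0,0],[0.0,0,0,0.009,0,0,0],[0.0,0,0,0.004,0,0,0],[0.0,0,0,0.002,0,0,0],[0.0,0,0,0,0,0,0]]'|head -2
python3 go.py 0.5725 0.0293 0.1036 153.8
python3 - <<'E'
from h import *
a,_=shot('top');b,_=shot('scene')
a=cv2.resize(a[218:288,250:320],None,fx=8,fy=8,interpolation=cv2.INTER_CUBIC)[:, :400]
b=cv2.resize(b[240:325,305:380],None,fx=5.3,fy=5.3,interpolation=cv2.INTER_CUBIC)
o=np.zeros((560,800,3),np.uint8);o[:,:400]=a;o[:b.shape[0],400:400+b.shape[1]]=b[:560,:400];cv2.imwrite('pics/f.png',o)
E
```

```text
time: 22.3
position: [0.5728, 0.0299, 0.1057]
t 22.3 pos [0.5728 0.0299 0.1057] shift now-axes mm [-0.1 -0.7  2.1] after-turn axes [-0.1 -0.7  2.1] turn [ 0.  0. -0.]
F [ 0.1 -0.2 -2. ] w mm 13.6 gf 45.0 j [ 0.49  0.32 -0.68  1.77  0.22  1.13  0.85]
```

View pics/f.png

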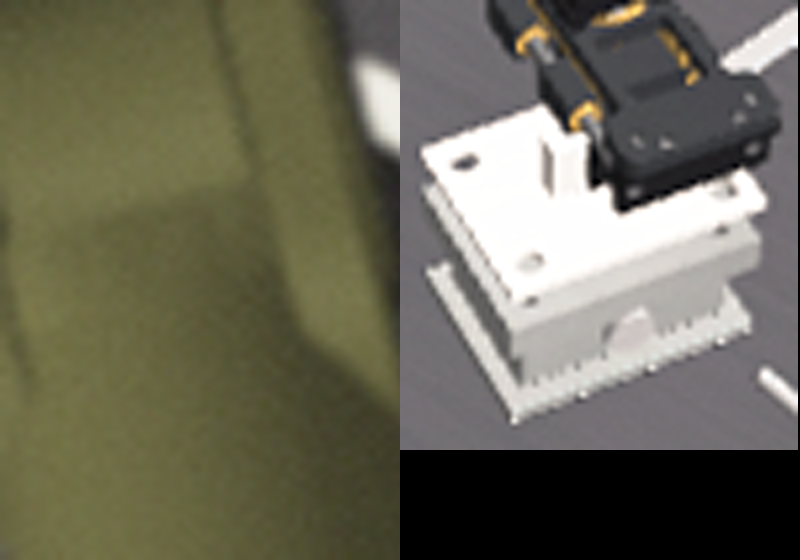

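In the scene view (right panel), the cover hangs over the case with holes at (466,162), (531,262) and (723,190). The top view is blocked by the arm. I'll compare with the case holes seen by the same camera.

```bash
python3 - <<'E'
from m import *
f=lambda p:((p[0]-400+.5)/5.3-.5+305,(p[1]+.5)/5.3-.5+240)
rep('cov',[world('scene',*f(p),z=.098) for p in[(531,262),(466,162),(723,190)]])
# plate top corners: visible 512,302 (front, lower edge ~), 420,150 left, 767,203 right
rep('corners',[world('scene',*f(p),z=.098) for p in[(513,299),(420,149),(767,196)]])
c=np.array([.5717,.0282]);y=np.radians(-26.3);R=np.array([[np.cos(y),-np.sin(y)],[np.sin(y),np.cos(y)]])
for q in[(.05,.034),(.05,-.034),(-.05,.034),(.065,.048),(.065,-.048),(-.065,.048)]: print(((c+R@np.array(q))*1e3).round(1))
E
```

```text
cov [[632.0, 37.9], [602.4, -22.7], [542.8, 81.7]] mean [592.4  32.3] dist [ 67.4  99.4 120.2]
corners [[654.2, 44.6], [609.2, -44.7], [533.4, 99.8]] mean [598.9  33.2] dist [100.  132.9 163.2]
[631.6  36.5]
[601.5 -24.4]
[541.9  80.8]
[651.2  42.4]
[608.7 -43.6]
[534.7 100. ]
```

Aligned to about 1 mm. I'll trim by (+0.5,-1) mm, go 2 mm down, and let it settle.

```bash
python3 -m handwheel '[[0.0,0.0005,-0.001,0.002,0,0,0],[0.0,0,0,0,0,0,0],[0.0,0,0,0,0,0,0],[0.0,0,0,0,0,0,0],[0.0,0,0,0,0,0,0],[0.0,0,0,0,0,0,0]]'|head -2
python3 go.py 0.572 0.0291 0.1036 153.8
python3 - <<'E'
from h import *
_,d=shot('scene')
for u,v in[(323,283),(336,282),(318,272)]:
    print(world('scene',u,v,d=float(np.median(d[v-1:v+2,u-1:u+2]))).round(4))
E
```

```text
time: 23.15
position: [0.5717, 0.0292, 0.1035]
t 23.15 pos [0.5717 0.0292 0.1035] shift now-axes mm [-0.3  0.1 -0.1] after-turn axes [-0.3  0.1 -0.1] turn [-0.  0. -0.]
F [-0.5 -0.8 -2.4] w mm 13.6 gf 45.0 j [ 0.49  0.32 -0.68  1.77  0.22  1.13  0.85]
[0.6253 0.0136 0.0966]
[0.6053 0.0379 0.0993]
[ 0.5391 -0.069   0.0027]
```

The depth reading of the cover's top face is about 0.097 m (expected 0.096), so the underside sits about 20 mm above the case. It is steady, level and aligned, so I'm handing in.

```bash
python3 -c "
from bench import ctrl
print(ctrl.close_job())"
```

```text
the job is handed in; nothing more can be done
None
```

The job is handed in, with no verdict returned: the oil can stands upright on the bench beside the case, and the arm is holding the cover level about 20 mm above it with the holes aligned to about 1 mm by my camera measurement.

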